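Bring the weekly pill wheel to its start notch and put the dome back on

TASK

Turn the dispenser's pill wheel clockwise by its ribbed knob, past the shallow day notches, and stop when the red-capped sprung plunger drops fully home in the deep start notch; never force the wheel against the plunger. Then lower the clear dome gently into the dispenser's rim until it sits fully down and level, and let go of it. Leave everything else on the shelf where it stands.

Things in the scene. Friction and masses are not known exactly. Their poses are not given: they have to be found in the camera images.
- dispenser: Round white pill dispenser fixed to the shelf, yaw within 0.5 rad of the world's. Origin: underside centre, z up, on the pill wheel's axis. Tub: outer radius 72 mm, wall 6 mm, rim 38 mm above the shelf; foot plate of radius 80 mm, 12 mm thick. Only the wheel's knob stands above the rim. A grey plunger housing stands on its +y side.
- spindle (a point): Foot of the wheel's centre spindle, on the dispenser's axis, 14 mm above the shelf. On it turns a blue star-edged wheel, 62 mm in radius at its lobes, with seven open pill cells and one solid green start cell (cell tops 30 mm above the shelf). It turns about the vertical axis only; its angle is not measured. Let go between notches, it stays or rolls into the nearest notch.
- knob (a point): Top centre of the wheel's round ribbed aluminium knob, on the axis: 40 mm in diameter, from 30 to 58 mm above the shelf. Grip it from above at any yaw, lightly. Turning clockwise over a lobe takes up to about 0.3 N m; much more means that it is jammed. This point is fixed to the dispenser, it does not turn with the wheel.
- index_point (a point): Point on the wheel's edge where the plunger bears, 62 mm from the axis on the dispenser's +y, 20 mm up. Round lobes leave eight notches: seven shallow day notches 43 degrees apart, and the deep start notch beside the green cell's middle, 52 degrees from its neighbours. At first the start notch has about 52, 95 or 137 degrees to go clockwise (from above) to come here.
- plunger (a joint): Sprung plunger sliding radially on the dispenser's +y side: 8 mm steel pin with a 10 mm roller tip, white stem, 16 mm red cap 20 mm above the shelf. Value in m, growing outwards: about 0 = fully home, only in the start notch; about 0.005 in a day notch; about 0.010 on top of a lobe. Spring: 2.5 N inwards at 0, 5 N at 0.010. The cap's outer face is 122 mm from the axis at 0, 132 mm at 0.010.
- catch: Grey plunger housing, 26 x 34 x 34 mm, fixed to the tub, carrying the plunger; origin on the shelf 72 mm from the axis along the dispenser's +y. Past the start notch the wheel has a stop pin: turned about 3 degrees too far, it jams on the plunger. Anticlockwise the start notch cannot be reached. Steady turning loads the plunger with 2 to 7 N, a jammed wheel with over 14 N: too much.
- dome: Loose clear dome, about 160 g, upright on the shelf. Origin: underside centre, z up. Spigot of radius 63 mm, 6 mm tall, tapered; blue flange of radius 72 mm at 6 to 9 mm; shell to 36 mm; blue knob on the axis, 24 mm in diameter, 36 to 62 mm up. It goes on after the wheel is turned, at any yaw.
- rim (a point): Centre of the tub's mouth, level with its rim, 38 mm above the shelf; the tub's inner radius is 66 mm. When the dome is seated its spigot is in the tub and its flange rests on the rim: the dome's origin is then 6 mm below this point, 32 mm above the shelf.
- organiser: Bystander, to be left alone: blue seven-lid pill organiser bar 150 x 36 x 26 mm, loose, origin at its underside centre, z up.
- monitor: Bystander, to be left alone: compact grey blood-pressure monitor body 100 x 130 x 47 mm, loose, origin at its underside centre, z up.
- tin: Bystander, to be left alone: ribbed aluminium pill tin, 62 mm across, 38 mm tall, loose, origin at its underside centre, z up.
- eggcup: Bystander, to be left alone: white ceramic egg cup, 48 mm across, 61 mm tall, loose, origin at its underside centre, z up.
- pillbottle: Bystander, to be left alone: amber pill jar, 36 mm across, 68 mm tall, loose, origin at its underside centre, z up.
- spectacle_case: Bystander, to be left alone: grey and black spectacle case 160 x 62 x 41 mm, loose, origin at its underside centre, z up.
- mug: Bystander, to be left alone: blue mug, 80 mm across, 90 mm tall, loose, origin at its underside centre, z up.
- trays: Bystander, fixed: two stacked clear acrylic trays, 280 x 200 mm, 130 mm tall, origin at the underside centre.
There are look-alikes about, which are no part of the job. Leave any orange look-alike of the dispenser alone.

How it is judged:
By the outcome, as a careful person would: the job done as asked, in the order asked, and still so for the second after the job is handed in, with the robot touching nothing.
It also fails if it takes over 67 s, if anything falls off the work surface, if the arm or the gripper's body presses on something with over 40 N, if the wrist force passes 120 N, or if a joint passes its speed limit or range.

ROBOT

A 6-joint arm with a two-finger parallel gripper is mounted at the origin on the work surface. World frame = base frame: x ahead of the robot, y to its left, z up, the work surface at z = 0. Lengths are in m, angles in rad, forces in N, time in s.
With the tool pointing down it reaches from about 0.4 to 0.925 m from the base axis. Payload 3.4 kg.
Tool frame: the origin (TCP) lies at the centre of the arm's flange, where the gripper is bolted on; the fingertips stand 173 mm ahead of it and the grasp point (between the pads) lies 155 mm ahead of it; z points along the fingers, y is the line along which they close (so a half turn about z gives the same grasp; the last joint's range is limited). The gripper opens to 85 mm and grips with 20 to 120 N. Pads are 22 mm wide; open, the fingers measure 114 mm over their backs; the gripper's body (76 mm by 85 mm) begins 54 mm behind the grasp point. The pads swing forward as they close: fully open they stand 13 mm farther back than shut.
Start: joints at [-1.399, 0.307, 1.506, -0, 1.328, -0.073], TCP at [0.139, -0.558, 0.405] pointing down, gripper open.
Joint ranges: [-3.12, 3.12], [-1.05, 2.28], [0.14, 2.33], [-1.42, 4.57], [0.1, 2.73], [-2.68, 2.68]. Speed limits (rad/s): [2.57, 2.57, 3.14, 3.14, 3.14, 3.14].

INTERFACE

Orientations are given as a unit quaternion [w, x, y, z].
In Python, from station import bot gives the robot as it stands. The module is installed in compiled form; this text tells all that it offers.
- The arm moves only by the tool drive_tool, never from a script. Its arguments are lists of equal length, an entry for each row: "delta_pos": the shift along the world's x, y, z in cm, a list of three; "dr": the turn, a rotation vector about the world's x, y, z in rad, a list of three; "grip": the finger opening in cm, from 0 to 8.54. In form: {"delta_pos": [[x, y, z], ...], "dr": [[ax, ay, az], ...], "grip": [grip, ...]}. A call has 1 to 20 rows; each row shifts and turns the commanded pose from where the row before left it; what a row does not reach is not made up. A row lasts 1/10 s, in which the tool goes at most 50 mm and 8.59 degrees, less where a joint would pass 70% of its speed; a pose out of reach is approached as far as the arm can. A call is refused whole if a number of a shift passes 5 or a number of a turn 0.15, either way. A call with a gripper value outside its range is refused whole. The fingers move at their own pace and stop on an object; "squeeze" is the grip in N (left out, the last holds). Time passes only in rows, so rows that do not move let the fingers close. It gives the time, the measured TCP pose, the force, the opening and the grip force at its end, in the units of the state.
- bot.sense(): the state, without advancing time (a new reading comes with each control period).
- bot.camera(name): name is "scene" or "side" or "wrist"; returns (picture, depth): 384x512x3 uint8, blue, green, red; 384x512 float32, m along the optical axis (not along the pixel's ray), 0 where there is no reading.
- bot.camera_info(name): a dict with "intrinsics" (3x3 intrinsics, pixels), "R" (3x3) and "t" (3): a world point X has camera coordinates R X + t. Camera axes: x right, y down, z forward; pixel columns grow to the right and rows downward; lengths in m; the calibration is good to about 2 mm. A picture is of the moment at which its call begins: read the wrist's pose just before it. camera_info takes no time and is no camera call; for the wrist camera it gives the pose at the moment of the call.
- bot.finish_job(): hands the job in; it is judged then, once.
The state is a dict: "time": time; "joint_pos": joint angles; "joint_vel": joint speeds; "tau": joint torques, N m; "tcp_pos": TCP position; "eef_rot": TCP orientation; "force": force on the tool from outside, world axes, zero at the start; "torque": the same for the moment, N m; "finger_gap": finger opening in m; "gripper_force": force on a finger pad.
Only numpy, scipy, OpenCV 4.12 (cv2) and the standard library are available. Lean on these libraries where they do the work, as an engineer would, in place of code of your own. Each camera call takes 0.05 s, during which the arm holds its last target. There are 200 camera calls.

## Working session

There is one attempt and no reset: what is moved stays moved. The work goes in short steps, Python scripts to look and compute and a tool call to move; the robot and the scene stay as the last step left them, time stands still between calls to the robot, and variables do not carry over. Pictures are saved under pics/ and viewed, at most 10 in all, crops included, and the job is handed in when it is done.

Besides the shell and the picture viewer there is one more tool, called after "Call:" as name(argument=value, ...) on one line, values as JSON. drive_tool: Moves the arm, as the interface text tells. Its arguments: {"type":"object","properties":{"delta_pos":{"type":"array","items":{"type":"array","items":{"type":"number"}}},"dr":{"type":"array","items":{"type":"array","items":{"type":"number"}}},"grip":{"type":"array","items":{"type":"number"}},"squeeze":{"type":"number"}},"required":["delta_pos","dr","grip"]}

```bash
mkdir -p pics
cat > h.py <<'E'
import numpy as np, cv2
from station import bot
def snap(n,f):
    i=bot.camera_info(n); p,d=bot.camera(n); cv2.imwrite(f'pics/{f}.png',p); np.savez(f'pics/{f}.npz',p=p,d=d,K=i['intrinsics'],R=i['R'],t=i['t']); return p,d,i
def load(f): return np.load(f'pics/{f}.npz')
def px(f,u,v,z=None):
    q=load(f); r=np.linalg.inv(q['K'])@[u,v,1]
    R,t=q['R'],q['t']; c=-R.T@t; w=R.T@r
    if z is not None: return c+w*(z-c[2])/w[2]
    return c+w*q['d'][v,u]
E
python3 - <<'E'
from h import *
a=snap('scene','s0')[0]; b=snap('side','d0')[0]
print(bot.sense())
cv2.imwrite('pics/sc0.png',cv2.resize(a,(800,600),interpolation=cv2.INTER_CUBIC));cv2.imwrite('pics/sd0.png',cv2.resize(b,(800,600),interpolation=cv2.INTER_CUBIC))
for n in('scene','side','wrist'):
    i=bot.camera_info(n);print(n,-i['R'].T@i['t'],i['R'][2],i['intrinsics'][0])
E
```

```text
{'time': 0.1, 'joint_pos': array([-1.39948369e+00,  3.07535714e-01,  1.50752155e+00,  2.12020741e-06,
        1.32840837e+00, -7.35019926e-02]), 'joint_vel': array([-5.55212045e-05, -1.13526145e-03, -4.00758349e-03, -2.44266250e-04,
        1.31679076e-04, -9.59984814e-04]), 'tau': array([ 3.01069231e-04, -4.58530354e+01, -2.52608335e+01, -1.91752242e-04,
        5.53632344e-03, -2.04544017e-05]), 'tcp_pos': array([ 0.13929215, -0.55757293,  0.40385936]), 'eef_rot': array([-9.35421134e-04,  9.92517170e-01,  1.22101554e-01, -4.47534716e-05]), 'force': array([ 0.0959967 , -0.15100826, -0.32024228]), 'torque': array([ 0.04651688, -0.02870971, -0.05108315]), 'gripper_force': 0.0, 'finger_gap': 0.08541066356881949}
scene [ 1.34938104 -0.42130479  1.62407617] [-0.46126967  0.19896041 -0.8646647 ] [484.26213639   0.         259.11982321]
side [ 0.21954685 -1.30003627  0.90197961] [ 0.20018708  0.81377797 -0.54561025] [444.36293664   0.         258.61970265]
wrist [ 0.21080764 -0.54014951  0.3732411 ] [-0.28481835 -0.06946664 -0.95606113] [299.29446983   0.         256.37470264]
```

View pics/sc0.png

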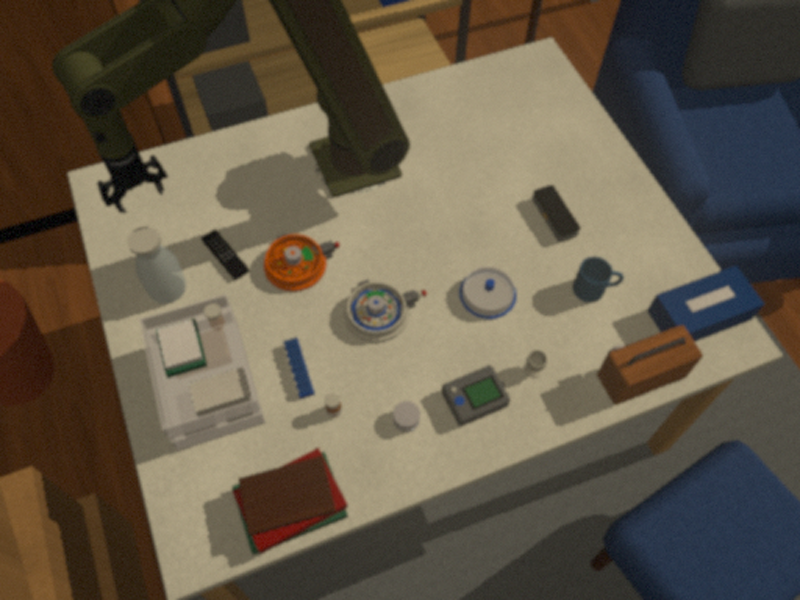

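View pics/sd0.png

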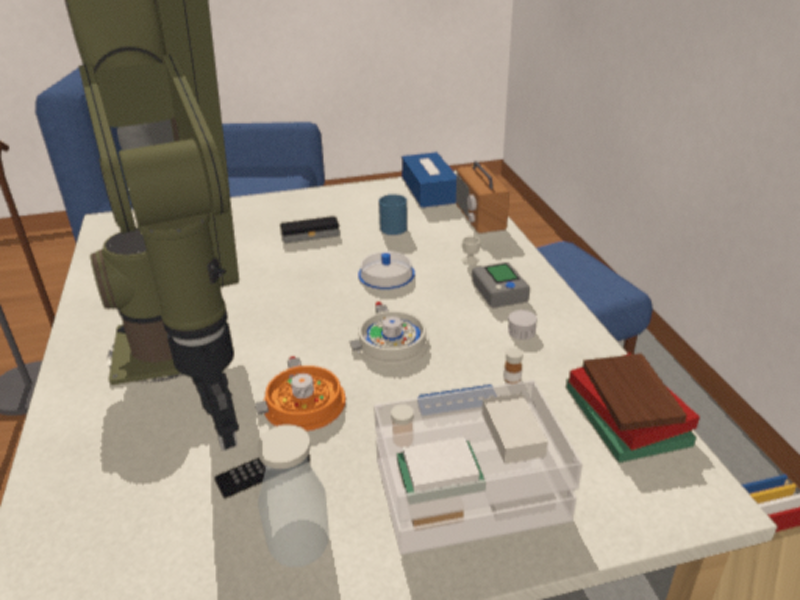

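Candidates in the scene view (800 px scale) are the orange dispenser at (295,260) and the white one with a blue wheel at (377,308). The white one fits the description. The dome is at (488,290), the red cap at (424,293), and the green cell at about (378,293). Next I compute positions and make the confirming crop.

Run:
```python
from h import *
s=.64
for n,u,v,z in[('knob',376,303,.058),('cap',424,293,.02),('housing',410,299,.034),('domeknob',489,284,.062)]: print(n,px('s0',u*s,v*s,z).round(4))
for n,u,v,z in[('knob',393,322,.058),('cap',379,305,.02),('domeknob',386,258,.062)]: print(n,px('d0',u*s,v*s,z).round(4))
p=load('s0')['p'][155:230,210:340]; q=load('d0')['p'][150:235,200:290]
p=cv2.resize(p,(780,450),interpolation=cv2.INTER_CUBIC);cv2.imwrite('pics/c1.png',p)
```

```text
knob [ 0.4886 -0.1252  0.058 ]
cap [0.4848 0.0024 0.02  ]
housing [ 0.4955 -0.0397  0.034 ]
domeknob [0.5423 0.1478 0.062 ]
knob [ 0.484  -0.1226  0.058 ]
cap [0.481  0.0054 0.02  ]
domeknob [0.5306 0.1409 0.062 ]
```

View pics/c1.png

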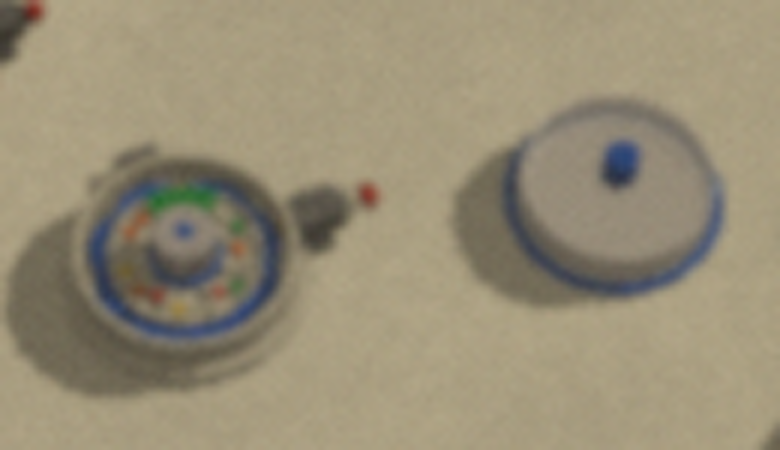

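The crop confirms the white dispenser: green start cell toward the base, plunger at +y. I move above it, rotating the tool anticlockwise so the last joint has room for a clockwise turn.

Call:
drive_tool(delta_pos=[[2.2,2.7,0],[2.2,2.7,0],[2.2,2.7,0],[2.2,2.7,0],[2.2,2.7,0],[2.2,2.7,0],[2.2,2.7,0],[2.2,2.7,0],[2.2,2.7,0],[2.2,2.7,0],[2.2,2.7,0],[2.2,2.7,0],[2.2,2.7,0],[2.2,2.7,0],[2.2,2.7,0],[1.7,2.9,-1],[0,0,-2],[0,0,0]], dr=[[0,0,0.14],[0,0,0.14],[0,0,0.14],[0,0,0.14],[0,0,0.14],[0,0,0.14],[0,0,0.14],[0,0,0.14],[0,0,0.14],[0,0,0.14],[0,0,0.14],[0,0,0.14],[0,0,0.14],[0,0,0.14],[0,0,0.14],[0,0,0],[0,0,0],[0,0,0]], grip=[8.5,8.5,8.5,8.5,8.5,8.5,8.5,8.5,8.5,8.5,8.5,8.5,7,7,7,6.5,6.5,6.5], squeeze=20)

```text
time: 1.9
tcp_pos: [0.4856, -0.1225, 0.3722]
eef_rot: [-0.003, 0.387, 0.922, -0.0]
force: [-1.1, 0.1, -0.8]
finger_gap: 0.0651
gripper_force: 0.0
```

Run:
```python
from h import *
a=snap('wrist','w1')[0]; s=bot.sense(); print(s['time'],s['tcp_pos'],s['eef_rot'],s['joint_pos'],s['finger_gap'],s['force'])
cv2.imwrite('pics/w1b.png',cv2.resize(a,(800,600),interpolation=cv2.INTER_CUBIC))
```

```text
1.95 [ 0.48569491 -0.12320751  0.37333616] [-2.13407143e-03  3.87408508e-01  9.21905643e-01 -2.82332787e-04] [-3.32637402e-01  2.33354413e-01  1.70053465e+00 -3.04868608e-04
  1.21199947e+00 -1.10768628e+00] 0.06509296815870645 [-0.98859378 -0.12280075  0.4451447 ]
```

View pics/w1b.png

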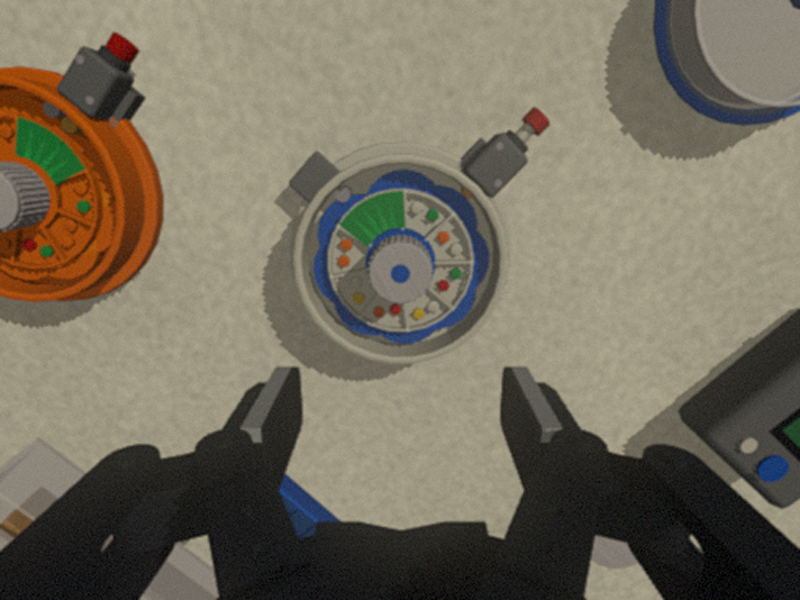

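The wrist view shows the knob centre at (400,273), the red cap at (537,121), the green cell centre near (378,218) spanning (342,233) to (404,190), and the dome at the top right.

Run:
```python
from h import *
s=.64
f=lambda u,v,z:px('w1',u*s,v*s,z)
k=f(400,273,.058); print('knob',k)
c=f(540,119,.02);h=f(500,152,.034); print('cap',c,'house',h)
r=[(c-k)[:2],(h-k)[:2]]
for x in r: print('yaw',np.degrees(np.arctan2(x[1],x[0]))-90,np.hypot(*x))
for u,v in[(341,233),(404,190),(373,207)]:
  g=f(u,v,.03)-k; print('green',np.degrees(np.arctan2(g[1],g[0])),np.hypot(*g[:2]))
```

```text
knob [ 0.48112382 -0.1215797   0.058     ]
cap [0.48042191 0.00794192 0.02      ] house [ 0.47520206 -0.02580023  0.034     ]
yaw 0.3104986777895533 0.12952352537533376
yaw 3.5379266538854353 0.09596235901883467
green -162.87961476706602 0.04463888399847058
green 131.5220305861171 0.04881168016290916
green 159.84457832603994 0.041790974673226795
```

Run:
```python
from h import *
q=load('w1'); k=np.array([.4811,-.1216])
def top(z,n=560,sc=2.6e-4):
    g=(np.arange(n)-n/2)*sc
    X=np.stack([*np.meshgrid(k[0]+g,k[1]-g),np.full((n,n),z)],-1)
    c=X@q['R'].T+q['t']; p=c@q['K'].T; p=p/p[...,2:]
    return cv2.remap(q['p'],p[...,0].astype('f4'),p[...,1].astype('f4'),cv2.INTER_CUBIC)
a=top(.025)
cv2.imwrite('pics/t1.png',a)
```

```text
(no output)
```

View pics/t1.png

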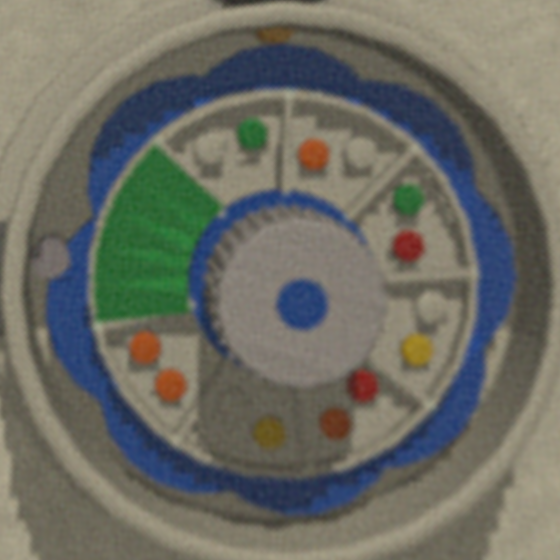

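The start notch, beside the green middle, is at about 162° and the roller (275,33) at about 91°, apparently riding on a lobe. So there are about 71° to go clockwise. I go down on the knob.

Call:
drive_tool(delta_pos=[[-0.3,0.15,-3],[0,0,-4],[0,0,-4],[0,0,-3],[0,0,-1.5],[0,0,-1],[0,0,0],[0,0,0]], dr=[[0,0,0],[0,0,0],[0,0,0],[0,0,0],[0,0,0],[0,0,0],[0,0,0],[0,0,0]], grip=[6.5,6.5,6.5,6.5,6.5,6.5,6.5,6.5])

```text
time: 2.75
tcp_pos: [0.4838, -0.1229, 0.2105]
eef_rot: [0.001, 0.388, 0.922, 0.0]
force: [-0.1, -0.7, 0.2]
finger_gap: 0.065
gripper_force: 0.0
```

Call:
drive_tool(delta_pos=[[0,0,0],[0,0,0],[0,0,0],[0,0,0],[0,0,0],[0,0,0]], dr=[[0,0,0],[0,0,0],[0,0,0],[0,0,0],[0,0,0],[0,0,0]], grip=[5,4.5,4.2,3.6,3.6,3.6], squeeze=20)

```text
time: 3.35
tcp_pos: [0.4835, -0.1225, 0.2105]
eef_rot: [0.001, 0.388, 0.922, -0.0]
force: [-0.7, -0.9, 4.7]
finger_gap: 0.0391
gripper_force: 20.3
```

Run:
```python
from h import *
s=bot.sense(); print(s)
a=snap('wrist','w2')[0]
cv2.imwrite('pics/w2b.png',cv2.resize(a,(800,600),interpolation=cv2.INTER_CUBIC))
```

```text
{'time': 3.35, 'joint_pos': array([-3.32708847e-01,  4.38968088e-01,  1.90480036e+00, -4.41559580e-04,
        7.96579775e-01, -1.10667819e+00]), 'joint_vel': array([-9.21011402e-06,  1.58508586e-03,  2.36930141e-04,  3.79658913e-03,
        1.23087108e-03,  6.08599737e-04]), 'tau': array([ 4.13810872e-01, -4.10790038e+01, -1.42382571e+01,  2.33641486e-01,
       -3.50806201e-01, -1.60140276e-02]), 'tcp_pos': array([ 0.48348845, -0.12248913,  0.21053883]), 'eef_rot': array([ 6.31244467e-04,  3.87814319e-01,  9.21737295e-01, -1.16752788e-04]), 'force': array([-0.66992289, -0.91238045,  4.71267416]), 'torque': array([-0.08607551,  0.2391547 , -0.02221016]), 'gripper_force': 20.264510214328766, 'finger_gap': 0.03914076822593726}
```

View pics/w2b.png

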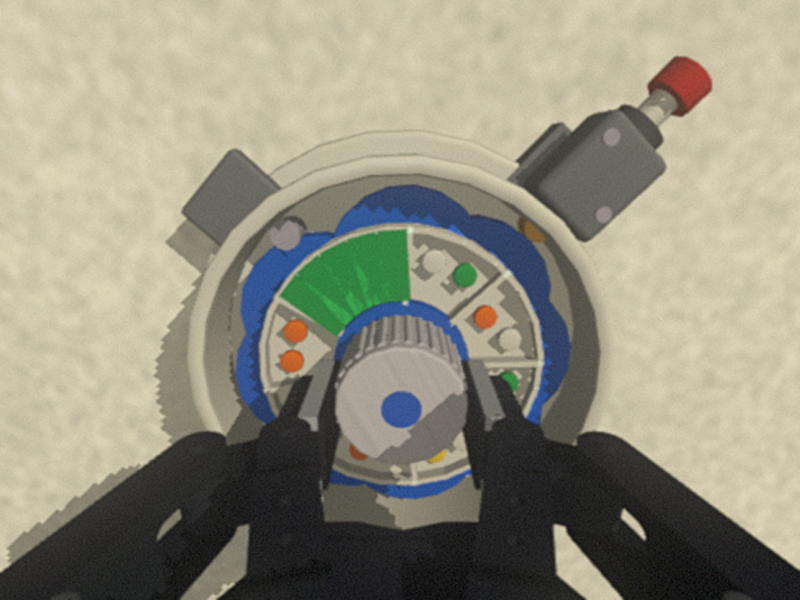

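The knob is gripped at a 39 mm gap and the cap is visible at (680,85). I turn clockwise.

Call:
drive_tool(delta_pos=[[0,0,0],[0,0,0],[0,0,0],[0,0,0],[0,0,0],[0,0,0],[0,0,0],[0,0,0]], dr=[[0,0,-0.04],[0,0,-0.06],[0,0,-0.06],[0,0,-0.06],[0,0,-0.06],[0,0,-0.06],[0,0,-0.06],[0,0,0]], grip=[3.6,3.6,3.6,3.6,3.6,3.6,3.6,3.6])

```text
time: 4.2
tcp_pos: [0.4829, -0.1228, 0.2105]
eef_rot: [0.0, 0.563, 0.826, -0.001]
force: [-3.1, -3.0, 6.6]
finger_gap: 0.0395
gripper_force: 20.3
```

```bash
cat >> h.py <<'E'
C=np.array([.4825,-.1215])
def meas(f):
    s=bot.sense(); snap('wrist',f); q=load(f); hsv=cv2.cvtColor(q['p'],cv2.COLOR_BGR2HSV)
    H,S,V=cv2.split(hsv); R,t,K=q['R'],q['t'],q['K']
    v,u=np.mgrid[:384,:512]; r=np.linalg.inv(K)@np.stack([u.ravel(),v.ravel(),np.ones(u.size)]); w=R.T@r; c=-R.T@t
    def at(z): return (c[:,None]+w*(z-c[2])/w[2])[:2].T.reshape(384,512,2)-C
    P=at(.02); rad=np.hypot(*P.transpose(2,0,1))
    m=((H<8)|(H>172))&(S>150)&(V>70)&(rad>.1)&(rad<.16)
    ang=np.degrees(np.arctan2(P[...,1],P[...,0])); print('cap n',m.sum(),'ang',ang[m].mean(),'rad mean',rad[m].mean(),'max',np.percentile(rad[m],98) if m.any() else 0)
    P=at(.03); rad=np.hypot(*P.transpose(2,0,1)); a=np.degrees(np.arctan2(P[...,1],P[...,0]))%360
    m=(H>50)&(H<80)&(S>120)&(rad>.036)&(rad<.046)
    if m.any(): print('green',m.sum(),np.percentile(a[m],[3,97]),'mid',np.percentile(a[m],[3,97]).mean())
    print('t',s['time'],'tcp',s['tcp_pos'],'F',s['force'].round(1),'T',s['torque'].round(2),'q',s['joint_pos'][5],'gap',s['finger_gap'])
E
python3 - <<'E'
import h; h.meas('m1')
# previous frames for reference
E
```

```text
cap n 211 ang 90.6368632724774 rad mean 0.1228156087597109 max 0.12580627443392195
green 1719 [ 77.24816188 168.05091592] mid 122.64953889881636
t 4.2 tcp [ 0.48294622 -0.12281988  0.21053405] F [-3.1 -3.   6.6] T [-0.47  0.49  0.1 ] q -0.7056145260241873 gap 0.039547279925426955
```

```bash
python3 - <<'E'
s=open('h.py').read()
s=s.replace("    if m.any(): print('green'","    n,l,st,_=cv2.connectedComponentsWithStats(m.astype('u1')); m=l==1+st[1:,4].argmax()\n    if m.any(): print('green'").replace("s=bot.sense(); snap('wrist',f); q=load(f)","s=bot.sense(); f in('w2','m1') or snap('wrist',f); q=load(f)")
open('h.py','w').write(s)
E
python3 - <<'E'
import h; h.meas('w2'); h.meas('m1')
E
```

```text
cap n 556 ang 91.13053133314956 rad mean 0.1297573276639935 max 0.1345236763248967
green 1512 [135.62238719 190.16222928] mid 162.8923082361971
t 4.25 tcp [ 0.48294613 -0.12283427  0.21054681] F [-2.8 -3.   7. ] T [-0.5   0.53  0.1 ] q -0.7066946875173894 gap 0.03915985609791973
cap n 211 ang 90.6368632724774 rad mean 0.1228156087597109 max 0.12580627443392195
green 1531 [113.1481733 168.3173716] mid 140.7327724500134
t 4.25 tcp [ 0.48294613 -0.12283427  0.21054681] F [-2.8 -3.   7. ] T [-0.5   0.53  0.1 ] q -0.7066946875173894 gap 0.03915985609791973
```

The green middle was at 163° and is now at 141°, so the plunger is in a day notch with about 50° to go. Continuing.

Call:
drive_tool(delta_pos=[[0,0,0],[0,0,0],[0,0,0],[0,0,0],[0,0,0],[0,0,0],[0,0,0],[0,0,0],[0,0,0],[0,0,0],[0,0,0]], dr=[[0,0,-0.06],[0,0,-0.06],[0,0,-0.06],[0,0,-0.06],[0,0,-0.06],[0,0,-0.06],[0,0,-0.06],[0,0,-0.06],[0,0,-0.06],[0,0,-0.06],[0,0,0]], grip=[3.6,3.6,3.6,3.6,3.6,3.6,3.6,3.6,3.6,3.6,3.6])

```text
time: 5.35
tcp_pos: [0.482, -0.1229, 0.2105]
eef_rot: [-0.0, 0.782, 0.623, -0.001]
force: [-6.7, -4.9, 9.3]
finger_gap: 0.0393
gripper_force: 20.5
```

Run:
```python
import h; h.meas('m2')
```

```text
cap n 13 ang 94.72940461838688 rad mean 0.1206632310415609 max 0.12122122105459944
green 1566 [ 78.6033752  134.86139032] mid 106.73238275687446
t 5.35 tcp [ 0.48198307 -0.1228943   0.21050138] F [-6.7 -4.9  9.3] T [-0.66  0.92 -0.14] q -0.10516916232128251 gap 0.039303512785922055
```

Call:
drive_tool(delta_pos=[[-0.05,-0.05,0],[-0.05,0,0],[0,0,0],[0,0,0],[0,0,0]], dr=[[0,0,-0.05],[0,0,-0.05],[0,0,-0.05],[0,0,-0.05],[0,0,0]], grip=[3.6,3.6,3.6,3.6,3.6])

```text
time: 5.9
tcp_pos: [0.4813, -0.1229, 0.2105]
eef_rot: [-0.0, 0.841, 0.541, -0.001]
force: [-4.4, -2.3, 8.1]
finger_gap: 0.0394
gripper_force: 20.5
```

```bash
cat >> h.py <<'E'
def cap(f):
    if f!='s0': snap('scene',f)
    q=load(f); p=q['p'][175:200,255:285].astype(float)
    w=np.clip(p[...,2]-np.maximum(p[...,0],p[...,1])-25,0,None); v,u=np.mgrid[175:200,255:285]
    uu,vv=(w*u).sum()/w.sum(),(w*v).sum()/w.sum(); X=px(f,uu,vv,.022)
    print(f,'cap px',uu.round(2),vv.round(2),'w',w.sum(),X[:2].round(4),'dist',np.hypot(*(X[:2]-C)).round(4))
E
python3 - <<'E'
import h; h.cap('s0'); h.cap('s1'); h.meas('m3')
E
```

```text
s0 cap px 271.05 186.87 w 238.0 [0.4828 0.0019] dist 0.1234
s1 cap px 269.11 187.67 w 306.0 [ 0.4833 -0.0065] dist 0.1151
cap n 745 ang 91.73247439773834 rad mean 0.11997828536433908 max 0.12503066318823627
green 1575 [ 67.06771392 123.61124499] mid 95.33947945812561
t 5.95 tcp [ 0.48136219 -0.12295804  0.21050903] F [-4.  -1.3  8.8] T [-0.27  0.67 -0.11] q 0.09217629830426043 gap 0.03921415764665102
```

Call:
drive_tool(delta_pos=[[0,0,0],[0,0,0],[0,0,0],[0,0,0]], dr=[[0,0,-0.02],[0,0,-0.02],[0,0,0],[0,0,0]], grip=[3.6,3.6,3.6,3.6])

```text
time: 6.4
tcp_pos: [0.4813, -0.1229, 0.2105]
eef_rot: [-0.0, 0.851, 0.525, -0.001]
force: [-4.2, -1.2, 9.4]
finger_gap: 0.0392
gripper_force: 20.5
```

Run:
```python
import h; h.cap('s2'); h.meas('m4')
```

```text
s2 cap px 268.78 187.74 w 244.0 [ 0.4832 -0.0078] dist 0.1137
cap n 720 ang 91.73598528804192 rad mean 0.11892088713431669 max 0.12389935174401241
green 1580 [ 64.77593985 121.41997649] mid 93.09795817024695
t 6.45 tcp [ 0.48128398 -0.12290563  0.2105255 ] F [-4.6 -1.4  8.5] T [-0.24  0.65 -0.03] q 0.13180358070713147 gap 0.0391342155683475
```

Call:
drive_tool(delta_pos=[[0,0,0],[0,0,0],[0,0,0]], dr=[[0,0,-0.015],[0,0,0],[0,0,0]], grip=[3.6,3.6,3.6])

```text
time: 6.8
tcp_pos: [0.4813, -0.1229, 0.2105]
eef_rot: [-0.0, 0.855, 0.519, -0.001]
force: [-5.0, -1.5, 9.2]
finger_gap: 0.0394
gripper_force: 20.5
```

Run:
```python
import h; h.cap('s3'); h.meas('m5')
```

```text
s3 cap px 268.85 187.76 w 266.0 [ 0.4833 -0.0076] dist 0.1139
cap n 721 ang 91.72662717982293 rad mean 0.11912851927566073 max 0.12418870534146544
green 1582 [ 63.9946737 120.6825619] mid 92.33861779854293
t 6.85 tcp [ 0.4812479  -0.12289219  0.21050433] F [-5.  -1.7  8.3] T [-0.17  0.71  0.17] q 0.14641065145616536 gap 0.039082388614259854
```

The cap is at its innermost and the torque has just changed sign, so the plunger is in the start notch. I ease back 0.6°, release and lift.

Call:
drive_tool(delta_pos=[[0,0,0],[0,0,0],[0,0,0],[0,0,0],[0,0,0],[0,0,2],[0,0,4],[0,0,5],[0,0,5],[0,0,0],[0,0,0]], dr=[[0,0,0.01],[0,0,0],[0,0,0],[0,0,0],[0,0,0],[0,0,0],[0,0,0],[0,0,0],[0,0,0],[0,0,0],[0,0,0]], grip=[3.6,3.8,4.5,6,6.5,6.5,6.5,6.5,6.5,6.5,6.5])

```text
time: 8.0
tcp_pos: [0.4827, -0.1229, 0.3712]
eef_rot: [0.001, 0.853, 0.523, 0.001]
force: [-0.4, -0.1, 0.3]
finger_gap: 0.0647
gripper_force: 0.0
```

Run:
```python
import h; h.cap('s4'); h.meas('m6')
a=h.load('m6')['p']; h.cv2.imwrite('pics/m6b.png',h.cv2.resize(a,(800,600),interpolation=h.cv2.INTER_CUBIC))
```

```text
s4 cap px 268.77 187.73 w 237.0 [ 0.4831 -0.0078] dist 0.1137
cap n 130 ang 91.7315079848554 rad mean 0.11786785176253983 max 0.12215430560606536
green 403 [ 65.55921306 120.2751025 ] mid 92.91715777894207
t 8.05 tcp [ 0.48197761 -0.12266439  0.36958455] F [-0.7  0.2 -0. ] T [-0.01  0.03 -0.  ] q 0.13667382492061056 gap 0.0651958121958701
```

View pics/m6b.png

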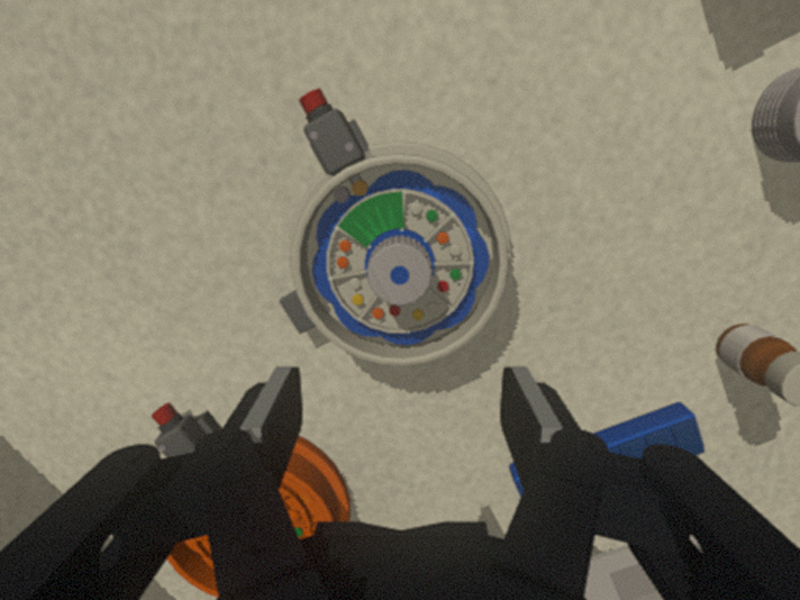

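The green middle is now under the plunger and the cap face reads about 122 mm, so the plunger is home. Next I go above the dome.

Call:
drive_tool(delta_pos=[[0.6,3,0],[0.6,3,0],[0.6,3,0],[0.6,3,0],[0.6,3,0],[0.6,3,0],[0.6,3,0],[0.6,3,0],[0.6,2.7,0],[0,0,0],[0,0,0]], dr=[[0,0,0],[0,0,0],[0,0,0],[0,0,0],[0,0,0],[0,0,0],[0,0,0],[0,0,0],[0,0,0],[0,0,0],[0,0,0]], grip=[6.5,6.5,6.5,6.5,6.5,6.5,6.5,6.5,6.5,6.5,6.5])

```text
time: 9.2
tcp_pos: [0.5358, 0.1445, 0.3674]
eef_rot: [-0.001, 0.852, 0.523, -0.002]
force: [0.0, -0.4, 0.4]
finger_gap: 0.065
gripper_force: 0.0
```

Run:
```python
from h import *
s=bot.sense(); snap('wrist','w3'); a=load('w3')['p']; print(s['time'],s['tcp_pos'],s['eef_rot'],s['joint_pos'])
cv2.imwrite('pics/w3b.png',cv2.resize(a,(800,600),interpolation=cv2.INTER_CUBIC))
for f,u,v in[('w1',400,273),('m6',400,274)]:
    # knob top: segment centre by blue dot
    q=load(f); hsv=cv2.cvtColor(q['p'],cv2.COLOR_BGR2HSV); m=np.zeros((384,512)); uu,vv=int(u*.64),int(v*.64)
    w=hsv[vv-8:vv+9,uu-8:uu+9]; b=(w[...,0]>100)&(w[...,0]<130)&(w[...,1]>120); y,x=np.nonzero(b)
    print(f,b.sum(),px(f,uu-8+x.mean(),vv-8+y.mean(),.058))
```

```text
9.2 [0.53576052 0.14449013 0.36740329] [-6.34804271e-04  8.52138840e-01  5.23310147e-01 -2.34176836e-03] [ 1.87472169e-01  3.11664955e-01  1.60046202e+00 -5.05779095e-04
  1.23429475e+00  6.56971357e-01]
w1 92 [ 0.48101651 -0.12177374  0.058     ]
m6 88 [ 0.48080013 -0.1215145   0.058     ]
```

View pics/w3b.png

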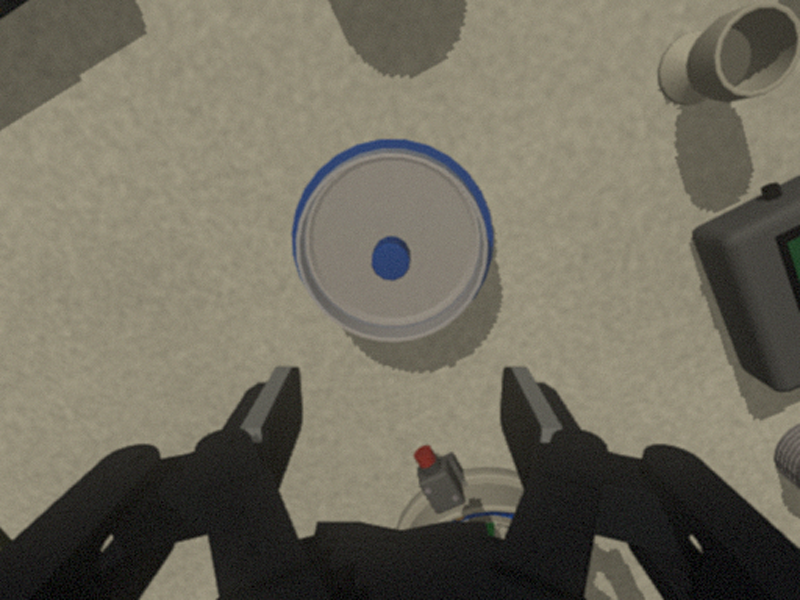

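The dome's blue knob top is at (391,258), seen at the same yaw as the dispenser view.

Run:
```python
from h import *
q=load('w3'); hsv=cv2.cvtColor(q['p'],cv2.COLOR_BGR2HSV); w=hsv[145:190,225:275]
b=(w[...,0]>100)&(w[...,0]<130)&(w[...,1]>110); y,x=np.nonzero(b); print(b.sum(),x.min()+225,x.max()+225,y.min()+145,y.max()+145,np.percentile(w[...,2][b],[5,50,95]))
u=(x.min()+x.max())/2+225; rx=(x.max()-x.min()+1)/2
for v in (y.max()+145-rx, y.min()+145+rx): print(u,v,px('w3',u,v,.062))
# flange circle check: blue outer ring
B=(hsv[...,0]>100)&(hsv[...,0]<130)&(hsv[...,1]>90); B[:85]=0;B[200:]=0;B[:,:180]=0;B[:,330:]=0
B[140:195,220:280]=0
v,u=np.nonzero(B); P=np.array([px('w3',a,c,.009)[:2] for a,c in zip(u,v)])
h=cv2.convexHull(P.astype('f4'))[:,0]
from scipy.optimize import least_squares
r=least_squares(lambda c:np.hypot(*(h-c).T)-.072,[.535,.143],loss='soft_l1',f_scale=.0005);print('flange c',r.x,len(h),np.abs(r.fun).max())
```

```text
480 238 261 152 178 [ 93. 109. 116.]
249.5 166.0 [0.53326547 0.15743832 0.062     ]
249.5 164.0 [0.53414358 0.1591426  0.062     ]
flange c [0.53200086 0.15497614] 39 0.002043661656662213
```

Run:
```python
from h import *
q=load('w3')
print('depth knob top',np.array([px('w3',249+i,165+j) for i in(-4,0,4) for j in(-4,0,4)]).round(4).tolist())
q6=load('m6'); print('disp knob',px('m6',256,172),px('m6',256,178), 'z table', px('w3',100,100),px('m6',100,60))
for f,(u0,u1,v0,v1) in (('s0',(300,325,172,195)),('d0',(238,256,155,175))):
    p=load(f)['p']; hsv=cv2.cvtColor(p,cv2.COLOR_BGR2HSV)[v0:v1,u0:u1]; b=(hsv[...,0]>100)&(hsv[...,0]<130)&(hsv[...,1]>110); y,x=np.nonzero(b)
    print(f,b.sum(),px(f,x.mean()+u0,y.mean()+v0,.05), px(f,int(x.mean()+u0),int(y.mean()+v0)))
```

```text
depth knob top [[0.5317, 0.1636, 0.0622], [0.53, 0.1603, 0.0624], [0.5282, 0.1568, 0.0623], [0.5351, 0.162, 0.0628], [0.5333, 0.1584, 0.0617], [0.5316, 0.1552, 0.0626], [0.5384, 0.1603, 0.0627], [0.5366, 0.1567, 0.0614], [0.5349, 0.1534, 0.0622]]
disp knob [ 0.48309326 -0.1184189   0.05865503] [ 0.48030707 -0.12389103  0.05806568] z table [4.14845845e-01 2.83078569e-01 3.32122014e-04] [3.85745428e-01 5.00468215e-02 1.67367528e-04]
s0 14 [0.53488454 0.15414655 0.05      ] [0.53582331 0.15184694 0.05538959]
d0 25 [0.53255628 0.16024275 0.05      ] [0.52816819 0.14828723 0.05884948]
```

Call:
drive_tool(delta_pos=[[-0.25,1.25,-3],[0,0,-4],[0,0,-4],[0,0,-3],[0,0,-1.2],[0,0,0],[0,0,0],[0,0,0],[0,0,0],[0,0,0],[0,0,0],[0,0,0],[0,0,0],[0,0,0]], dr=[[0,0,0],[0,0,0],[0,0,0],[0,0,0],[0,0,0],[0,0,0],[0,0,0],[0,0,0],[0,0,0],[0,0,0],[0,0,0],[0,0,0],[0,0,0],[0,0,0]], grip=[6.5,6.5,6.5,6.5,6.5,6.5,5,4,3.5,3,2.6,2,2,2], squeeze=25)

```text
time: 10.65
tcp_pos: [0.534, 0.1567, 0.2185]
eef_rot: [0.0, 0.853, 0.523, 0.0]
force: [-0.2, -0.1, 6.6]
finger_gap: 0.0225
gripper_force: 24.3
```

Run:
```python
from h import *
s=bot.sense(); print(s['time'],s['tcp_pos'],s['eef_rot'],s['force'],s['finger_gap'],s['gripper_force'])
a=snap('wrist','w4')[0]; hsv=cv2.cvtColor(a,cv2.COLOR_BGR2HSV)
B=(hsv[...,0]>100)&(hsv[...,0]<130)&(hsv[...,1]>110)
n,l,st,c=cv2.connectedComponentsWithStats(B.astype('u1'))
for i in st[1:,4].argsort()[::-1][:3]+1: print(st[i],c[i],px('w4',*c[i],.062))
```

```text
10.65 [0.53400701 0.15673118 0.21845306] [1.57859042e-04 8.52549575e-01 5.22646111e-01 4.89264897e-04] [-0.18893447 -0.13188482  6.62074787] 0.022456895827912292 24.32435631752014
[ 147  104  219   93 2462] [255.41470349 132.06092608] [0.56025067 0.21040609 0.062     ]
[ 233  220   48   61 2305] [256.39869848 251.00520607] [0.53556461 0.1609634  0.062     ]
[221 377   2   3   4] [221.25 378.25] [0.48329992 0.10050963 0.062     ]
```

The dome is gripped. I lift it and carry it over the dispenser.

Call:
drive_tool(delta_pos=[[0,0,0.5],[0,0,1.5],[0,0,3],[0,0,3],[0,0,2],[-0.3,-1.6,0],[-0.6,-3,0],[-0.6,-3,0],[-0.6,-3,0],[-0.6,-3,0],[-0.6,-3,0],[-0.6,-3,0],[-0.6,-3,0],[-0.6,-3,0],[-0.5,-1.6,0],[-0.34,-0.77,0],[0,0,0],[0,0,0]], dr=[[0,0,0],[0,0,0],[0,0,0],[0,0,0],[0,0,0],[0,0,0],[0,0,0],[0,0,0],[0,0,0],[0,0,0],[0,0,0],[0,0,0],[0,0,0],[0,0,0],[0,0,0],[0,0,0],[0,0,0],[0,0,0]], grip=[2,2,2,2,2,2,2,2,2,2,2,2,2,2,2,2,2,2])

```text
time: 12.5
tcp_pos: [0.474, -0.1228, 0.3171]
eef_rot: [-0.001, 0.853, 0.522, -0.0]
force: [0.3, 0.4, -1.5]
finger_gap: 0.0228
gripper_force: 24.7
```

Run:
```python
from h import *
s=bot.sense(); print(s['time'],s['tcp_pos'],s['eef_rot'],s['force'],s['finger_gap'],s['gripper_force'])
a=snap('wrist','w5')[0]; hsv=cv2.cvtColor(a,cv2.COLOR_BGR2HSV)
B=(hsv[...,0]>100)&(hsv[...,0]<130)&(hsv[...,1]>110)
n,l,st,c=cv2.connectedComponentsWithStats(B.astype('u1'))
for i in st[1:,4].argsort()[::-1][:2]+1: print(st[i],c[i])
cap('s5')
```

```text
12.5 [ 0.47399013 -0.12278561  0.31713089] [-6.70903889e-04  8.52691718e-01  5.22413936e-01 -2.50337188e-04] [ 0.33321843  0.3731293  -1.49928446] 0.022795508969275877 24.716357588768005
[ 147  103  219   94 2510] [255.73784861 131.67968127]
[ 409  280   80   49 2310] [454.75627706 304.15151515]
s5 cap px 268.77 187.76 w 227.0 [ 0.4832 -0.0079] dist 0.1136
```

The TCP is 6.6 mm short in x; correcting, then descending to just above the rim.

Call:
drive_tool(delta_pos=[[0.66,0,0],[0,0,0],[0,0,-1],[0,0,-2],[0,0,-1.5],[0,0,-1],[0,0,0],[0,0,0]], dr=[[0,0,0],[0,0,0],[0,0,0],[0,0,0],[0,0,0],[0,0,0],[0,0,0],[0,0,0]], grip=[2,2,2,2,2,2,2,2])

```text
time: 13.4
tcp_pos: [0.4811, -0.123, 0.2625]
eef_rot: [-0.0, 0.853, 0.523, -0.0]
force: [-0.4, 0.3, -1.3]
finger_gap: 0.0233
gripper_force: 24.7
```

Run:
```python
from h import *
s=bot.sense(); print(s['time'],s['tcp_pos'],s['force'])
a=snap('wrist','w6')[0]; b=snap('side','d6')[0]
x=cv2.resize(a[60:300,100:420],(800,600),interpolation=cv2.INTER_CUBIC)
cv2.imwrite('pics/w6b.png',x)
```

```text
13.4 [ 0.48114372 -0.1230115   0.26254187] [-0.42311772  0.30270841 -1.26314184]
```

View pics/w6b.png

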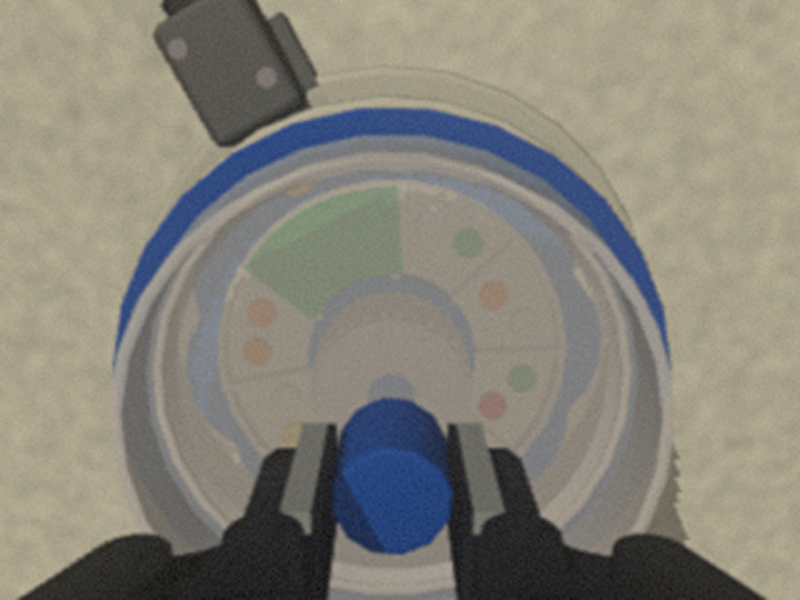

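The dome is centred laterally: flange x from 115 to 668, wheel circle from 220 to 566. Lowering gently.

Call:
drive_tool(delta_pos=[[0,0,-0.2],[0,0,-0.2],[0,0,-0.2],[0,0,-0.15],[0,0,-0.1],[0,0,0]], dr=[[0,0,0],[0,0,0],[0,0,0],[0,0,0],[0,0,0],[0,0,0]], grip=[2,2,2,2,2,2])

```text
time: 14.1
tcp_pos: [0.4809, -0.123, 0.254]
eef_rot: [-0.0, 0.853, 0.523, -0.0]
force: [-0.2, -0.3, -0.9]
finger_gap: 0.0229
gripper_force: 24.7
```

Call:
drive_tool(delta_pos=[[0,0,-0.1],[0,0,-0.1],[0,0,0]], dr=[[0,0,0],[0,0,0],[0,0,0]], grip=[2,2,2])

```text
time: 14.4
tcp_pos: [0.4813, -0.1229, 0.2524]
eef_rot: [-0.0, 0.853, 0.522, 0.0]
force: [0.3, 3.2, 2.0]
finger_gap: 0.0225
gripper_force: 25.0
```

Call:
drive_tool(delta_pos=[[0,0.08,0],[0,0,-0.1],[0,0,-0.05],[0,0,0]], dr=[[0,0,0],[0,0,0],[0,0,0],[0,0,0]], grip=[2,2,2,2])

```text
time: 14.8
tcp_pos: [0.4809, -0.1224, 0.2506]
eef_rot: [0.0, 0.853, 0.523, -0.0]
force: [1.2, 0.3, 0.5]
finger_gap: 0.0229
gripper_force: 25.0
```

Call:
drive_tool(delta_pos=[[0,0,-0.05],[0,0,-0.05],[0,0,0]], dr=[[0,0,0],[0,0,0],[0,0,0]], grip=[2,2,2])

```text
time: 15.1
tcp_pos: [0.4809, -0.1224, 0.2506]
eef_rot: [0.0, 0.853, 0.523, -0.0]
force: [-2.8, -0.2, 8.8]
finger_gap: 0.0228
gripper_force: 25.6
```

The dome is seated: z stays at 0.2506 while the force rises. I release and lift.

Call:
drive_tool(delta_pos=[[0,0,0.05],[0,0,0],[0,0,0],[0,0,0],[0,0,0],[0,0,1],[0,0,3],[0,0,4],[0,0,4],[0,0,0],[0,0,0]], dr=[[0,0,0],[0,0,0],[0,0,0],[0,0,0],[0,0,0],[0,0,0],[0,0,0],[0,0,0],[0,0,0],[0,0,0],[0,0,0]], grip=[2,2.6,3.5,5,6.5,6.5,6.5,6.5,6.5,6.5,6.5])

```text
time: 16.2
tcp_pos: [0.4812, -0.1223, 0.3718]
eef_rot: [0.001, 0.853, 0.523, 0.001]
force: [-0.6, -0.5, -1.1]
finger_gap: 0.065
gripper_force: 0.0
```

Run:
```python
from h import *
cap('s7'); a=snap('wrist','w7')[0]; b=snap('side','d7')[0]
q=load('w7'); v,u=np.mgrid[80:300:2,120:400:2]; P=np.array([px('w7',x,y) for x,y in zip(u.ravel(),v.ravel())])
r=np.hypot(*(P[:,:2]-[.481,-.1216]).T); print('table',np.median(P[(r>.1)&(P[:,2]<.01),2]))
k=P[(r<.016)&(P[:,2]>.08)]; print('knob',k.mean(0),len(k))
g=P[(r>.02)&(r<.055)&(P[:,2]>.06)&(P[:,2]<.075)]; print(len(g)); 
if len(g)>9: print('tilt',np.linalg.lstsq(np.c_[g[:,:2]-[.481,-.1216],np.ones(len(g))],g[:,2],rcond=None)[0])
x=np.hstack([cv2.resize(a[60:300,130:390],(430,400)),cv2.resize(b[180:250,210:285],(370,400),interpolation=cv2.INTER_CUBIC)]); cv2.imwrite('pics/f.png',x)
```

```text
s7 cap px 268.8 187.75 w 220.0 [ 0.4832 -0.0077] dist 0.1138
table 0.00010768898087454293
knob [ 0.48083632 -0.12172159  0.09289362] 164
2251
tilt [ 0.00052168 -0.00029353  0.06814295]
```

View pics/f.png

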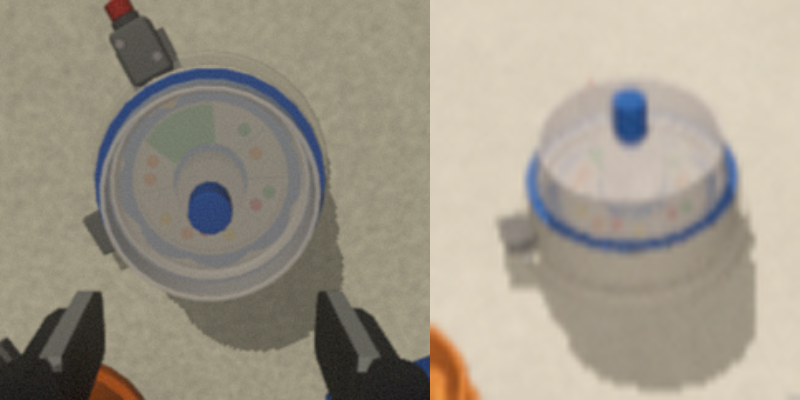

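The dome's shell top is at 0.068 m (32 + 36 mm) with no tilt, the plunger is still home, and the gripper is clear. Handing in.

```bash
python3 -c "
from station import bot
print(bot.finish_job())"
```

```text
the job is handed in; nothing more can be done
None
```

The job is handed in: the wheel was turned clockwise until the plunger sat fully home in the start notch, and the dome is seated level on the rim and released, with nothing else touched.

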